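# Bench-test a spark plug: load it, shut the guard, hold the switch on the third position

### The arm

A 6-joint arm with a two-finger parallel gripper is mounted at the origin on a cart in front of the work surface, level with it; the furniture and walls round the work are solid. World frame = base frame: x ahead of the robot, y to its left, z up, the work surface at z = 0. Lengths are in m, angles in degrees, forces in N, time in s.
With the tool pointing down it reaches from about 0.35 to 0.875 m from the base axis. Payload 4.2 kg.
Tool frame: the origin (TCP) lies on the centre line of the jaws, within the pads' length; the fingertips stand 25 mm ahead of it and the grasp point (between the pads) lies 6 mm ahead of it (finger_overhang is the distance from the TCP to the fingertips, in m); z points along the fingers, y is the line along which they close (so a half turn about z gives the same grasp; the last joint's range is limited). The gripper opens to 87 mm and grips with 3 to 60 N. Pads are 19 mm wide; open, the fingers measure 117 mm over their backs; the gripper's body (75 mm by 190 mm) begins 51 mm behind the grasp point.
Start: joints at [81.795, 22.042, 0.453, 0, -68.411, -14.817], TCP at [0.244, 0.575, 0.248] pointing down, gripper open.
Joint ranges: [-179.83, 179.83], [-69.29, 118.12], [-61.27, 80.66], [-181.25, 117.63], [-171.15, -9.14], [-177.46, 177.46]. Speed limits (degrees/s): [159.86, 159.86, 180, 180, 180, 180].

### API

Orientations are given as a 3x3 rotation matrix whose columns are the frame's x, y, z axes.
In Python, from station import sense, capture, finish_job, spot_in, tip_of, finger_overhang gives the robot as it stands. The module is installed in compiled form; this text tells all that it offers.
- The arm moves only by the tool servo_tool, never from a script. Its arguments are lists of equal length, an entry for each row: "slide": the shift along the tool's x, y, z in m, a list of three; "spin": the turn about the tool's z in degrees; "grip": the closure, from 0 (fully open) to 1 (shut). A call has exactly 5 rows; each row is the pose to reach, as a shift and turn from the pose commanded when the call began, along the tool's axes at that moment; what a row does not reach only later rows make up. A row lasts 1/12 s, in which the tool goes at most 41.7 mm and 7.16 degrees, less where a joint would pass 70% of its speed; a pose out of reach is approached as far as the arm can. A call with a gripper value outside its range is refused whole. The fingers move at their own pace and stop on an object; the grip force is fixed at half the most. Time passes only in rows, so rows that repeat a pose let the fingers close, or fill a call up. It gives the time, the measured TCP pose, the force, the opening and the grip force at its end, in the units of the state.
- sense(): the state, without advancing time (a new reading comes with each control period).
- capture(name): name is "side" or "top"; returns a dict with "pixels" (400x640x3 uint8, blue, green, red), "depth" (400x640 float32, m along the optical axis (not along the pixel's ray), 0 where there is no reading), "fx", "fy", "cx", "cy" (pixels), "R" (3x3) and "t" (3): a world point X has camera coordinates R X + t. Camera axes: x right, y down, z forward; pixel columns grow to the right and rows downward; lengths in m; the calibration is good to about 2 mm. A picture is of the moment at which its call begins.
- finish_job(): hands the job in; it is judged then, once.
Trained networks look in the newest picture that a camera, given by its name, has taken for a name from the list of things; names that differ only in an ending like _2 or _b are one class to them, and where a whole thing is asked for, a point or a joint stands for the part that bears it (a point fixed in the world has none). Each returns a list of dicts, best first, with "conf" (0 to 1); they miss things now and then, are a little off and sometimes report something else, mostly with a low value. They report only what shows in the picture. A call takes as long as a camera call.
- spot_in(thing, camera): "point" ([x, y, z] in m, in world coordinates, good to about 4 mm: the middle of the surface that is visible of it).
- tip_of(thing, camera): "point" ([x, y, z] in m, in world coordinates, good to about 4 mm: a listed point, or the origin of a listed thing).
The state is a dict: "time_s": time; "joints": joint angles; "joint_velocities": joint speeds; "effort": joint torques, N m; "tcp_pos": TCP position; "ee_rot": TCP orientation; "wrist_force": force on the tool from outside, world axes, zero at the start; "moment": the same for the moment, N m; "gripper_width": opening from 0.0 (shut) to 1.0 (fully open); "gripper_force": force on a finger pad.
Only numpy, scipy, OpenCV 4.12 (cv2) and the standard library are available. Lean on these libraries where they do the work, as an engineer would, in place of code of your own. Each camera call takes 0.05 s, during which the arm holds its last target. There are 200 camera calls.

### The job

Test the spark plug on the bench tester: slide the clear guard aside, lay the plug in the two forks with its threaded electrode end towards the front and its terminal in the brass fork, let go of it, and slide the guard fully shut over it. Only then turn the dial clockwise past its first two notches as far as it goes, to the sprung third position, and keep holding it there: the program finishes with the gripper still holding the dial against its spring. Do not knock the other things on the bench about.

Things in the scene. Friction and masses are not known exactly. Their poses are not given: they have to be found in the camera images.
- tester: the spark plug tester, a low grey case fixed to the right-hand bench, 140 (x) x 300 (y) x 60 mm high to its dark top plate; origin: centre of its underside; its x axis points to its back, y to its left, z up. The plug forks stand on the left half of the top plate, the dial on the right half, a 42 mm high sheet-metal bulkhead between them at y = +9 mm and another at the left end at y = +147 mm
- guard (a joint): the sliding clear guard, an aluminium-framed tunnel 132 mm long (y), 124 mm wide (x), top 50 mm above the top plate, open at its ends. 0 = fully shut, over the forks; 0.150 m = fully open, slid to the tester's right (-y), where it stands over the dial and hides it. Slides stiffly (about 2 N) and stays where it is left; anything from 0 to about 0.03 at the start
- guard_handle (a point): middle of the guard's round handle bar: 12 mm thick, lies along the tester's x axis, 52 mm free between its posts, 31 mm above the guard's top (141 mm above the bench); it moves with the guard. Site axes parallel to the tester's
- dial (a joint): the test switch, rad, clockwise seen from above. 0 = off (starts here); light notches at 0.45 (one dot) and about 0.86 (two dots) where it clicks and stays (about 0.1 N m to leave off or the first, 0.2 to leave the second); third position (three dots) at its stop, 1.35, against a return spring of 0.13 to 0.25 N m: let go, it springs back to the second notch
- dial_grip (a point): the dial's black bar knob, 56 x 14 x 30 mm high; origin: its centre, on the dial's vertical axis, 21 mm above the tester's top plate (it stands on a 6 mm skirt of 46 mm diameter); x axis along the bar towards the pointer end with the white line, z up. Off, the pointer aims 0.675 rad left of the tester's x axis; it turns with the dial
- cradle (a point): where the plug's hexagon centre (plug_hex) must come to lie: 24 mm above the tester's top plate. x axis: the way the electrode end must point (to the tester's front); z up. The plug rests in two 90 degree V forks 7 mm thick: a steel one for the threads 21 mm ahead along x (notch bottom 13 mm, tips 28 mm above the plate), a brass one for the terminal 39 mm behind (notch bottom 18 mm)
- plug: the spark plug, lying on the left-hand bench: 78 mm long, steel hexagon 20 mm across flats and 23.5 mm across corners, white ceramic and a thin terminal at one end, 12 mm threads and an electrode at the other; 45 g. Use the points for its axis. Between it and the tester stands the vice, 125 mm high; behind vice and tester two open bins, 255 mm high, fronts at x = 0.57 m
- plug_hex (a point): centre of the plug's hexagon, on its axis, 10 mm above the bench as it lies on a flat (corners to the sides). x axis along the plug towards the electrode end, which is 33 mm away; the terminal end is 45 mm away on the other side; z up as it lies. The hexagon's corner edges are 9 mm long
- plug_tip (a point): a point on the plug's axis just inside the electrode end, 32.5 mm from plug_hex
- bearing: a ball bearing, 52 mm; bystander
- tape_roll: a roll of black tape, 62 mm; bystander
- bolt_jar: a glass jar of bolts, 60 x 90 mm high; bystander
- hex_key: a bent hex key between vice and tester; bystander
- brake_pad: a brake pad behind the tester's right end; bystander

How it is judged:
By the outcome, as a careful person would: the job done as asked, in the order asked, and still so for the second after the job is handed in, while the arm keeps its last pose, push and grip.
It also fails if it takes over 72 s, if anything falls off the work surface, if the arm or the gripper's body presses on something with over 40 N, if the wrist force passes 120 N, or if a joint passes its speed limit or range.

## Working session

There is one attempt and no reset: what is moved stays moved. The work goes in short steps, Python scripts to look and compute and a tool call to move; the robot and the scene stay as the last step left them, time stands still between calls to the robot, and variables do not carry over. Pictures are saved under pics/ and viewed, at most 10 in all, crops included, and the job is handed in when it is done.

Besides the shell and the picture viewer there is one more tool, called after ">>>" by a JSON object that holds its "fn" and its "kwargs", one argument or row to a line. servo_tool: Moves the arm, as the interface text tells. Its arguments: {"type":"object","properties":{"slide":{"type":"array"},"spin":{"type":"array"},"grip":{"type":"array"}},"required":["slide","spin","grip"]}

```bash
mkdir -p pics; cat > h.py <<'E'
import numpy as np, cv2
from station import *
def px(c,X):
    p=c["R"]@np.array(X)+c["t"]; return [round(c["fx"]*p[0]/p[2]+c["cx"]),round(c["fy"]*p[1]/p[2]+c["cy"])]
E
python3 - <<'E'
from h import *
s=sense(); print(s["tcp_pos"],np.round(s["ee_rot"],3).tolist(),s["time_s"],finger_overhang)
C={}
for n in("top","side"):
    C[n]=capture(n); cv2.imwrite(f"pics/{n}0.png",C[n]["pixels"]); print(n,np.round(-C[n]["R"].T@C[n]["t"],3),C[n]["fx"])
    for th in("tester","guard_handle","dial_grip","cradle","plug_hex","plug_tip","plug","hex_key"):
        f=spot_in if th in("plug","hex_key") else tip_of
        for r in f(th,n)[:2]: print(n,th,np.round(r["point"],4),round(r["conf"],2),px(C[n],r["point"]))
E
```

```text
[0.24416895 0.57470778 0.24645747] [[0.92, -0.391, -0.001], [-0.391, -0.92, -0.002], [0.0, 0.002, -1.0]] 0.0 0.025
top [0.295 0.009 1.168] 374.27772551829565
top tester [ 0.4421 -0.216   0.002 ] 0.6 [388, 242]
top guard_handle [ 0.4415 -0.1411  0.1356] 0.92 [370, 235]
top dial_grip [ 0.4383 -0.2869  0.0798] 0.51 [417, 240]
top cradle [ 0.4294 -0.1447  0.0828] 0.79 [369, 242]
top plug_hex [0.408  0.3388 0.0092] 0.59 [209, 248]
top plug_hex [0.4919 0.0656 0.002 ] 0.53 [298, 224]
top plug_tip [0.3776 0.3501 0.0141] 0.55 [204, 257]
top hex_key [ 0.6464 -0.42    0.0082] 0.38 [451, 180]
side [0.549 1.108 0.759] 433.24239935564776
side tester [ 0.4414 -0.2155 -0.0016] 0.7 [339, 191]
side tester [ 0.43   -0.1381  0.0818] 0.51 [345, 181]
side guard_handle [ 0.4414 -0.1417  0.1421] 0.7 [342, 164]
side guard_handle [0.604  0.4037 0.0007] 0.43 [287, 327]
side dial_grip [ 0.4435 -0.2949  0.082 ] 0.56 [338, 160]
side cradle [ 0.4291 -0.1389  0.0828] 0.91 [345, 180]
side plug_hex [0.4073 0.3369 0.0126] 0.65 [370, 300]
side plug_hex [ 0.5652  0.4549 -0.0022] 0.16 [304, 345]
side plug_tip [0.379  0.349  0.0103] 0.66 [382, 304]
side plug [0.409  0.3402 0.0153] 0.57 [369, 300]
side plug [0.647 0.471 0.092] 0.33 [263, 321]
```

View pics/top0.png

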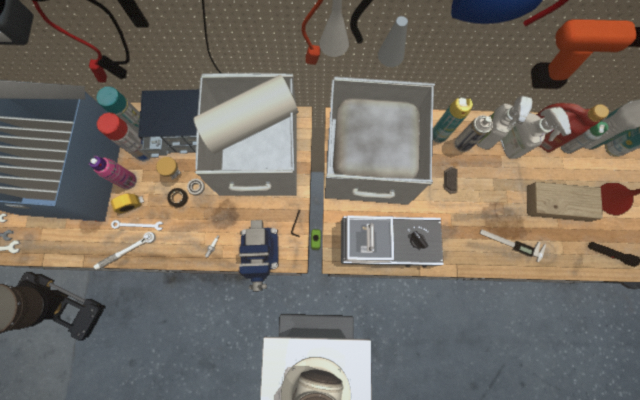

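View pics/side0.png

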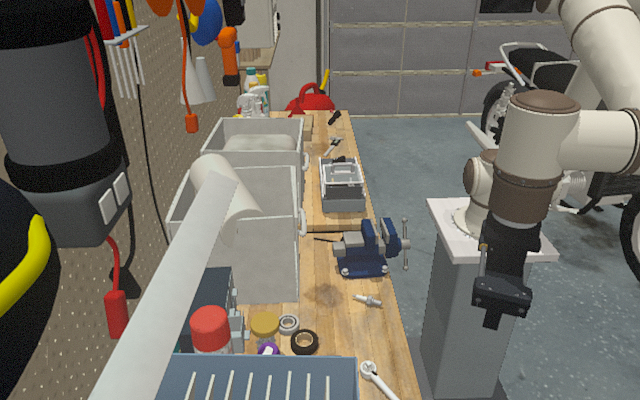

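The top picture shows the tester at px (342–442, 217–265) with the guard near shut, the plug at (212, 245) and the vice at (258, 250). The side picture agrees (plug at 368, 300; tester at 340, 185). Next I refine the plug axis and tester yaw.

```bash
python3 - <<'E'
from h import *
c=capture("top"); P=c["pixels"]
a=cv2.resize(P[205:275,335:450],None,fx=5,fy=5,interpolation=cv2.INTER_CUBIC)
b=cv2.resize(P[225:265,190:235],None,fx=8,fy=8,interpolation=cv2.INTER_CUBIC)
im=np.zeros((350+320,575,3),np.uint8); im[:350,:575]=a; im[350:,:360]=b
cv2.imwrite("pics/crop1.png",im[:, :][:600])
d=c["depth"]; v,u=np.mgrid[0:400,0:640]
X=np.stack([(u-c["cx"])/c["fx"]*d,(v-c["cy"])/c["fy"]*d,d],-1); W=(X-c["t"])@c["R"]
np.save("W.npy",W)
# tester outline: points z in 0.05..0.16 in region
m=(W[...,2]>0.045)&(d>0)&(u>330)&(u<455)&(v>205)&(v<275)
pl=m&(abs(W[...,2]-.06)<.006)
r=cv2.minAreaRect(W[m][:,:2].astype(np.float32)); print("all",r, m.sum())
r=cv2.minAreaRect(W[pl][:,:2].astype(np.float32)); print("plate",r,pl.sum(),W[pl][:,2].mean())
# plug
m=(W[...,2]>0.005)&(W[...,2]<.03)&(u>195)&(u<228)&(v>230)&(v<262)
Q=W[m]; k=Q[:,:2]-Q[:,:2].mean(0); w,V=np.linalg.eigh(k.T@k); ax=V[:,1]; pr=k@ax
print("plug depth",m.sum(),Q.mean(0),ax,pr.min(),pr.max(),Q[:,2].max())
g=P[225:265,190:235].astype(int); 
for n in("top","side"):
    cc=capture(n)
    for th in("plug_hex","plug_tip","guard_handle","dial_grip","cradle","tester"):
        r=tip_of(th,n)[:1]; print(n,th,[np.round(q["point"],4) for q in r])
E
```

```text
all ((0.43903982639312744, -0.21678662300109863), (0.1400177776813507, 0.29805758595466614), 0.38770854473114014) 4758
plate ((0.43939054012298584, -0.21686609089374542), (0.13932093977928162, 0.2978954315185547), 0.3825141489505768) 2203 0.0600877455123249
plug depth 105 [0.41051817 0.32954735 0.01415299] [-0.92920196  0.36957235] -0.04754032107582228 0.03510438294226009 0.024680156084940147
top plug_hex [array([ 4.413e-01, -2.154e-01,  3.000e-04])]
top plug_tip [array([0.378 , 0.3521, 0.0117])]
top guard_handle [array([ 0.4391, -0.1403,  0.1375])]
top dial_grip [array([ 0.4392, -0.1404,  0.1378])]
top cradle [array([ 0.433 , -0.1419,  0.0823])]
top tester [array([ 0.4379, -0.2154,  0.0005])]
side plug_hex [array([0.4093, 0.3372, 0.0129])]
side plug_tip [array([0.5681, 0.4533, 0.0021])]
side guard_handle [array([ 0.4436, -0.1428,  0.1398])]
side dial_grip [array([ 0.4419, -0.2944,  0.082 ])]
side cradle [array([ 0.4328, -0.1398,  0.081 ])]
side tester [array([ 0.4402, -0.2169,  0.0007])]
```

View pics/crop1.png

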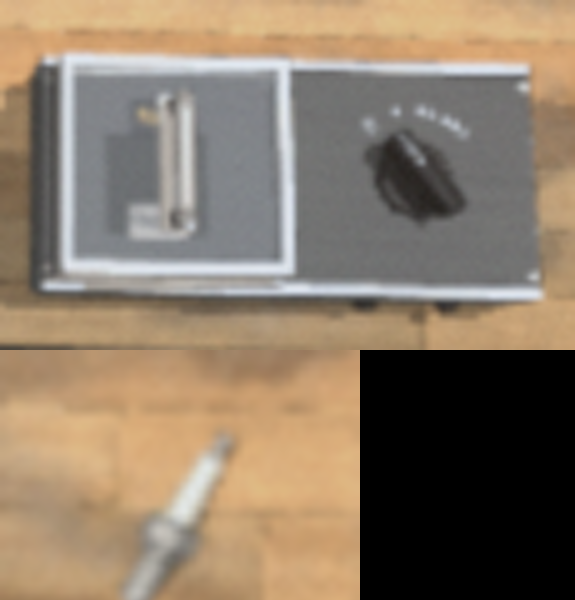

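The crop shows the tester with the guard shut (handle bar vertical at crop px 178, 165) and the dial with its pointer up-left. The plug's electrode end points down-left. The depth rectangle (140 × 298 mm, z 0.060) confirms the tester at (0.4395, -0.2165), yaw about 0.4°. I start by moving to the guard handle.

>>> {"fn": "servo_tool", "kwargs": {
  "slide": [
    [0.022, 0.026, 0],
    [0.044, 0.051, 0],
    [0.065, 0.077, 0],
    [0.087, 0.102, 0],
    [0.109, 0.128, 0]
  ],
  "spin": [-4.6, -9.2, -13.8, -18.4, -23],
  "grip": [0, 0, 0, 0, 0]
}}

```text
time_s: 2.07
tcp_pos: [0.2949, 0.4134, 0.2476]
ee_rot: [[1.0, 0.004, 0.0], [0.004, -1.0, 0.0], [0.0, -0.0, -1.0]]
wrist_force: [0.5, 0.5, 0.2]
gripper_width: 0.999
gripper_force: 0.0
```

>>> {"fn": "servo_tool", "kwargs": {
  "slide": [
    [0.014, 0.038, 0],
    [0.028, 0.076, 0],
    [0.042, 0.114, 0],
    [0.056, 0.152, 0],
    [0.07, 0.19, 0]
  ],
  "spin": [0, 0, 0, 0, 0],
  "grip": [0, 0, 0, 0, 0]
}}

```text
time_s: 2.48
tcp_pos: [0.3647, 0.2229, 0.248]
ee_rot: [[1.0, 0.001, 0.001], [0.001, -1.0, 0.001], [0.001, -0.001, -1.0]]
wrist_force: [0.6, 0.4, 0.5]
gripper_width: 0.997
gripper_force: 0.0
```

>>> {"fn": "servo_tool", "kwargs": {
  "slide": [
    [0.01, 0.038, 0],
    [0.02, 0.076, 0],
    [0.03, 0.114, 0],
    [0.04, 0.152, 0],
    [0.05, 0.19, 0]
  ],
  "spin": [0, 0, 0, 0, 0],
  "grip": [0, 0, 0, 0, 0]
}}

```text
time_s: 2.9
tcp_pos: [0.4146, 0.0329, 0.2481]
ee_rot: [[1.0, 0.0, 0.001], [0.0, -1.0, 0.001], [0.001, -0.001, -1.0]]
wrist_force: [1.1, 0.8, 0.5]
gripper_width: 0.998
gripper_force: 0.0
```

>>> {"fn": "servo_tool", "kwargs": {
  "slide": [
    [0.007, 0.036, 0],
    [0.014, 0.072, 0],
    [0.02, 0.108, 0],
    [0.026, 0.144, 0.01],
    [0.026, 0.176, 0.03]
  ],
  "spin": [0, 0, 0, 0, 0],
  "grip": [0, 0, 0, 0, 0]
}}

```text
time_s: 3.32
tcp_pos: [0.4429, -0.1437, 0.2197]
ee_rot: [[1.0, -0.0, 0.007], [-0.0, -1.0, -0.001], [0.007, 0.001, -1.0]]
wrist_force: [1.8, 0.7, 0.6]
gripper_width: 1.001
gripper_force: 0.0
```

>>> {"fn": "servo_tool", "kwargs": {
  "slide": [
    [-0.001, -0.001, 0.025],
    [-0.001, -0.002, 0.05],
    [-0.001, -0.002, 0.065],
    [-0.001, -0.002, 0.071],
    [-0.001, -0.002, 0.071]
  ],
  "spin": [0, 0, 0, 0, 0],
  "grip": [0, 0, 0, 0, 0]
}}

```text
time_s: 3.73
tcp_pos: [0.4387, -0.1394, 0.1455]
ee_rot: [[1.0, -0.001, -0.003], [-0.001, -1.0, -0.0], [-0.003, 0.0, -1.0]]
wrist_force: [0.1, -0.2, 0.4]
gripper_width: 1.0
gripper_force: 0.0
```

>>> {"fn": "servo_tool", "kwargs": {
  "slide": [
    [0, 0, 0],
    [0, 0, 0],
    [0, 0, 0],
    [0, 0, 0],
    [0, 0, 0]
  ],
  "spin": [0, 0, 0, 0, 0],
  "grip": [0.5, 0.8, 0.95, 0.95, 0.95]
}}

```text
time_s: 4.15
tcp_pos: [0.4398, -0.1392, 0.1473]
ee_rot: [[1.0, -0.0, 0.002], [-0.0, -1.0, 0.0], [0.002, -0.0, -1.0]]
wrist_force: [0.3, 0.4, -0.3]
gripper_width: 0.71
gripper_force: 0.0
```

>>> {"fn": "servo_tool", "kwargs": {
  "slide": [
    [0, 0, 0],
    [0, 0, 0],
    [0, 0, 0],
    [0, 0, 0],
    [0, 0, 0]
  ],
  "spin": [0, 0, 0, 0, 0],
  "grip": [0.95, 0.95, 0.95, 0.95, 0.95]
}}

```text
time_s: 4.57
tcp_pos: [0.4394, -0.1393, 0.1465]
ee_rot: [[1.0, -0.0, -0.0], [-0.0, -1.0, -0.0], [-0.0, 0.0, -1.0]]
wrist_force: [0.3, 0.7, -0.1]
gripper_width: 0.323
gripper_force: 0.0
```

>>> {"fn": "servo_tool", "kwargs": {
  "slide": [
    [0, 0, 0],
    [0, 0, 0],
    [0, 0, 0],
    [0, 0, 0],
    [0, 0, 0]
  ],
  "spin": [0, 0, 0, 0, 0],
  "grip": [1, 1, 1, 1, 1]
}}

```text
time_s: 4.98
tcp_pos: [0.4394, -0.1394, 0.1465]
ee_rot: [[1.0, -0.0, -0.0], [-0.0, -1.0, -0.0], [-0.0, 0.0, -1.0]]
wrist_force: [1.1, -2.7, -0.7]
gripper_width: 0.126
gripper_force: 29.9
```

>>> {"fn": "servo_tool", "kwargs": {
  "slide": [
    [0, 0.012, 0],
    [0, 0.026, 0],
    [0.001, 0.042, 0],
    [0.001, 0.058, 0],
    [0.001, 0.075, 0]
  ],
  "spin": [0, 0, 0, 0, 0],
  "grip": [1, 1, 1, 1, 1]
}}

```text
time_s: 5.4
tcp_pos: [0.4399, -0.214, 0.1465]
ee_rot: [[1.0, -0.0, -0.001], [-0.0, -1.0, 0.001], [-0.001, -0.001, -1.0]]
wrist_force: [-0.5, 3.2, 1.5]
gripper_width: 0.126
gripper_force: 30.0
```

>>> {"fn": "servo_tool", "kwargs": {
  "slide": [
    [0, 0.017, 0],
    [0, 0.034, 0],
    [0, 0.05, 0],
    [0, 0.065, 0],
    [0, 0.075, 0]
  ],
  "spin": [0, 0, 0, 0, 0],
  "grip": [1, 1, 1, 1, 1]
}}

```text
time_s: 5.82
tcp_pos: [0.4403, -0.289, 0.1464]
ee_rot: [[1.0, -0.002, -0.0], [-0.002, -1.0, 0.003], [-0.0, -0.003, -1.0]]
wrist_force: [3.0, 47.7, 20.6]
gripper_width: 0.128
gripper_force: 30.0
```

>>> {"fn": "servo_tool", "kwargs": {
  "slide": [
    [0, -0.002, 0],
    [0, -0.002, 0],
    [0, -0.002, 0],
    [0, -0.002, 0],
    [0, -0.002, 0]
  ],
  "spin": [0, 0, 0, 0, 0],
  "grip": [0.6, 0.6, 0.6, 0.6, 0.6]
}}

```text
time_s: 6.23
tcp_pos: [0.4404, -0.2871, 0.1465]
ee_rot: [[1.0, -0.0, -0.0], [-0.0, -1.0, -0.0], [-0.0, 0.0, -1.0]]
wrist_force: [0.4, -0.3, -0.7]
gripper_width: 0.373
gripper_force: 0.0
```

>>> {"fn": "servo_tool", "kwargs": {
  "slide": [
    [0, 0, -0.03],
    [0, 0, -0.07],
    [0, -0.02, -0.1],
    [0, -0.06, -0.1],
    [0, -0.1, -0.1]
  ],
  "spin": [0, 0, 0, 0, 0],
  "grip": [0.4, 0.4, 0, 0, 0]
}}

```text
time_s: 6.65
tcp_pos: [0.4413, -0.1869, 0.2487]
ee_rot: [[1.0, -0.003, 0.005], [-0.003, -1.0, -0.001], [0.005, 0.001, -1.0]]
wrist_force: [0.4, 1.0, -0.5]
gripper_width: 0.693
gripper_force: 0.0
```

>>> {"fn": "servo_tool", "kwargs": {
  "slide": [
    [-0.004, -0.04, 0],
    [-0.008, -0.08, 0],
    [-0.012, -0.12, 0],
    [-0.016, -0.16, 0],
    [-0.02, -0.2, 0]
  ],
  "spin": [0, 0, 0, 0, 0],
  "grip": [0, 0, 0, 0, 0]
}}

```text
time_s: 7.07
tcp_pos: [0.4197, 0.0145, 0.2469]
ee_rot: [[1.0, -0.0, 0.001], [-0.0, -1.0, 0.0], [0.001, -0.0, -1.0]]
wrist_force: [1.3, 0.5, 0.4]
gripper_width: 0.982
gripper_force: 0.0
```

>>> {"fn": "servo_tool", "kwargs": {
  "slide": [
    [-0.003, -0.04, 0],
    [-0.005, -0.08, 0],
    [-0.008, -0.12, 0],
    [-0.01, -0.16, 0],
    [-0.012, -0.2, 0]
  ],
  "spin": [4.5, 9, 13.5, 18, 22.5],
  "grip": [0, 0, 0, 0, 0]
}}

```text
time_s: 7.48
tcp_pos: [0.4078, 0.2147, 0.2469]
ee_rot: [[0.923, -0.386, 0.001], [-0.386, -0.923, 0.001], [0.0, -0.001, -1.0]]
wrist_force: [1.9, 0.2, 0.3]
gripper_width: 0.998
gripper_force: 0.0
```

```bash
python3 - <<'E'
from h import *
print(sense()["tcp_pos"])
for n in("top","side"):
    c=capture(n)
    if n=="top":
        im=cv2.resize(c["pixels"][205:275,335:450],None,fx=6,fy=6,interpolation=cv2.INTER_CUBIC); 
    else: im2=cv2.resize(c["pixels"][140:220,300:380],None,fx=6,fy=6,interpolation=cv2.INTER_CUBIC)[:,:480]
    for th in("plug_hex","plug_tip","cradle"):
        print(n,th,[(np.round(q["point"],4),round(q["conf"],2)) for q in tip_of(th,n)[:1]])
    print("handle",[np.round(q["point"],4) for q in tip_of("guard_handle",n)[:1]])
    if n=="top":
      d=c["depth"]; v,u=np.mgrid[0:400,0:640]
      X=np.stack([(u-c["cx"])/c["fx"]*d,(v-c["cy"])/c["fy"]*d,d],-1); W=(X-c["t"])@c["R"]
      m=(W[...,2]>.066)&(W[...,2]<.1)&(W[...,1]>-.195)&(W[...,1]<-.085)&(abs(W[...,0]-.44)<.06)
      for p in W[m]: print(np.round(p,3),end=" ")
cv2.imwrite("pics/crop2.png",im); cv2.imwrite("pics/crop2s.png",im2)
E
```

```text
[0.40776403 0.21474104 0.24690036]
top plug_hex [(array([0.4088, 0.3366, 0.0092]), 0.46)]
top plug_tip [(array([6.027e-01, 4.012e-01, 3.000e-04]), 0.6)]
top cradle [(array([ 0.4303, -0.1416,  0.0807]), 0.95)]
handle [array([ 0.4397, -0.2848,  0.1354])]
[ 0.48  -0.126  0.073] [ 0.481 -0.13   0.069] [ 0.48  -0.132  0.075] [ 0.481 -0.135  0.071] [ 0.481 -0.138  0.072] [ 0.481 -0.141  0.07 ] [ 0.481 -0.145  0.069] [ 0.481 -0.147  0.07 ] [ 0.481 -0.15   0.072] [ 0.482 -0.153  0.07 ] [ 0.478 -0.127  0.071] [ 0.477 -0.129  0.073] [ 0.478 -0.132  0.072] [ 0.477 -0.135  0.075] [ 0.478 -0.138  0.073] [ 0.477 -0.141  0.074] [ 0.478 -0.144  0.074] [ 0.478 -0.147  0.075] [ 0.478 -0.15   0.073] [ 0.478 -0.153  0.075] [ 0.475 -0.124  0.069] [ 0.474 -0.126  0.074] [ 0.471 -0.127  0.091] [ 0.473 -0.131  0.083] [ 0.472 -0.133  0.089] [ 0.475 -0.138  0.072] [ 0.474 -0.141  0.074] [ 0.474 -0.143  0.08 ] [ 0.473 -0.146  0.082] [ 0.473 -0.149  0.083] [ 0.472 -0.15   0.091] [ 0.472 -0.127  0.071] [ 0.469 -0.127  0.088] [ 0.47  -0.131  0.084] [ 0.469 -0.133  0.09 ] [ 0.47  -0.137  0.081] [ 0.471 -0.14   0.0
[... 2365 characters left out ...]
 0.069] [ 0.404 -0.133  0.068] [ 0.404 -0.136  0.067] [ 0.404 -0.139  0.067] [ 0.404 -0.14   0.076] [ 0.404 -0.144  0.069] [ 0.404 -0.147  0.071] [ 0.405 -0.15   0.068] [ 0.405 -0.153  0.067] [ 0.405 -0.156  0.07 ] [ 0.401 -0.124  0.069] [ 0.401 -0.127  0.069] [ 0.4   -0.129  0.077] [ 0.401 -0.132  0.072] [ 0.401 -0.135  0.069] [ 0.401 -0.138  0.071] [ 0.401 -0.141  0.069] [ 0.401 -0.144  0.071] [ 0.401 -0.147  0.071] [ 0.401 -0.15   0.072] [ 0.401 -0.153  0.072] [ 0.402 -0.156  0.068] side plug_hex [(array([0.4079, 0.3371, 0.0126]), 0.68)]
side plug_tip [(array([0.378 , 0.3504, 0.0084]), 0.52)]
side cradle [(array([0.3791, 0.3495, 0.0109]), 0.65)]
handle [array([ 0.445 , -0.289 ,  0.1402])]
```

View pics/crop2.png

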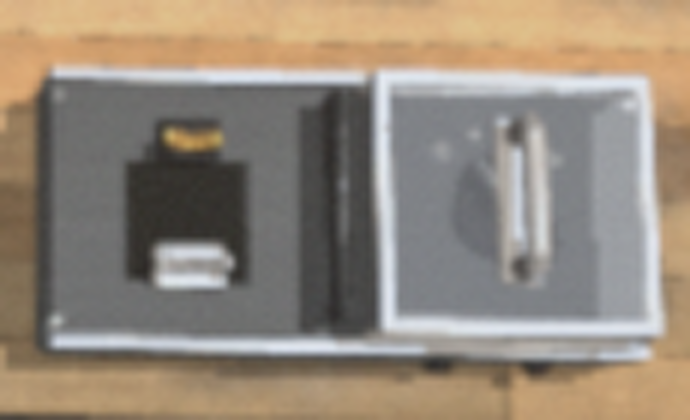

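The forks are exposed (brass at crop px 190, 138; steel at 190, 265) and the guard is fully open on the right, with its handle at (525, 200). Depth gives the cradle at about (0.431, -0.140). Before descending I check clearance between the gripper body and the vice.

```bash
python3 - <<'E'
from h import *
W=np.load("W.npy"); Q=W[(W[...,1]>.05)&(W[...,1]<.32)&(W[...,0]>.25)&(W[...,0]<.54)&(W[...,2]>.03)&(W[...,2]<.2)]
for lo in(.03,.06,.09):
  q=Q[Q[:,2]>lo]; print(lo,q.min(0).round(3),q.max(0).round(3))
q=Q[(Q[:,2]>.05)]; R=np.array([[.923,-.386],[-.386,-.923]])
r=(q[:,:2]-[.408,.337])@R; print("tool x,y of nearest vice pts", r[np.argsort(r[:,1])[:5]].round(3), r[(abs(r[:,0])<.045)][:,1].min())
E
```

```text
0.03 [0.282 0.137 0.03 ] [0.489 0.221 0.128]
0.06 [0.282 0.137 0.06 ] [0.489 0.221 0.128]
0.09 [0.291 0.137 0.09 ] [0.461 0.221 0.128]
tool x,y of nearest vice pts [[0.122 0.094]
 [0.12  0.095]
 [0.093 0.096]
 [0.123 0.096]
 [0.091 0.097]] 0.10850765803885379
```

>>> {"fn": "servo_tool", "kwargs": {
  "slide": [
    [-0.012, -0.03, 0.01],
    [-0.025, -0.06, 0.03],
    [-0.036, -0.085, 0.06],
    [-0.043, -0.103, 0.09],
    [-0.047, -0.113, 0.12]
  ],
  "spin": [0, 0, 0, 0, 0],
  "grip": [0, 0, 0, 0, 0]
}}

```text
time_s: 8.4
tcp_pos: [0.4091, 0.3369, 0.1258]
ee_rot: [[0.924, -0.383, 0.002], [-0.383, -0.924, 0.002], [0.001, -0.003, -1.0]]
wrist_force: [0.6, 0.5, 0.4]
gripper_width: 1.0
gripper_force: 0.0
```

>>> {"fn": "servo_tool", "kwargs": {
  "slide": [
    [0, 0, 0.03],
    [0, 0, 0.06],
    [0, 0, 0.08],
    [0, 0, 0.093],
    [0, 0, 0.099]
  ],
  "spin": [0, 0, 0, 0, 0],
  "grip": [0, 0, 0, 0.2, 0.4]
}}

```text
time_s: 8.82
tcp_pos: [0.4081, 0.3335, 0.0254]
ee_rot: [[0.923, -0.384, -0.002], [-0.384, -0.923, -0.003], [-0.001, 0.004, -1.0]]
wrist_force: [-3.3, -1.3, 13.6]
gripper_width: 0.919
gripper_force: 8.7
```

>>> {"fn": "servo_tool", "kwargs": {
  "slide": [
    [0, 0, 0],
    [0, 0, 0],
    [0, 0, 0],
    [0, 0, 0],
    [0, 0, 0]
  ],
  "spin": [0, 0, 0, 0, 0],
  "grip": [0.5, 0.6, 0.6, 0.6, 0.6]
}}

```text
time_s: 9.23
tcp_pos: [0.4087, 0.3353, 0.0283]
ee_rot: [[0.924, -0.383, 0.001], [-0.383, -0.924, 0.001], [0.0, -0.001, -1.0]]
wrist_force: [0.4, -0.4, 0.4]
gripper_width: 0.552
gripper_force: 0.0
```

>>> {"fn": "servo_tool", "kwargs": {
  "slide": [
    [-0.001, 0, 0],
    [-0.001, 0, 0.001],
    [-0.001, 0, 0.001],
    [-0.001, 0, 0.001],
    [-0.001, 0, 0.001]
  ],
  "spin": [0, 0, 0, 0, 0],
  "grip": [0.7, 0.8, 0.9, 1, 1]
}}

```text
time_s: 9.65
tcp_pos: [0.4074, 0.3354, 0.0266]
ee_rot: [[0.924, -0.383, -0.0], [-0.383, -0.924, -0.0], [-0.0, 0.0, -1.0]]
wrist_force: [-0.4, -1.4, 0.4]
gripper_width: 0.241
gripper_force: 30.0
```

>>> {"fn": "servo_tool", "kwargs": {
  "slide": [
    [0, 0, 0],
    [0, 0, 0],
    [0, 0, 0],
    [0, 0, 0],
    [0, 0, 0]
  ],
  "spin": [0, 0, 0, 0, 0],
  "grip": [1, 1, 1, 1, 1]
}}

```text
time_s: 10.07
tcp_pos: [0.4074, 0.3354, 0.0266]
ee_rot: [[0.924, -0.383, -0.0], [-0.383, -0.924, -0.0], [-0.0, 0.0, -1.0]]
wrist_force: [-1.0, -0.9, 1.9]
gripper_width: 0.24
gripper_force: 30.0
```

>>> {"fn": "servo_tool", "kwargs": {
  "slide": [
    [0, 0, -0.015],
    [0, 0, -0.04],
    [0, 0, -0.08],
    [0, 0, -0.12],
    [0, 0, -0.16]
  ],
  "spin": [0, 0, 0, 0, 0],
  "grip": [1, 1, 1, 1, 1]
}}

```text
time_s: 10.48
tcp_pos: [0.4073, 0.3351, 0.188]
ee_rot: [[0.924, -0.383, -0.0], [-0.383, -0.924, -0.001], [-0.0, 0.001, -1.0]]
wrist_force: [0.5, 1.3, -0.2]
gripper_width: 0.241
gripper_force: 30.0
```

>>> {"fn": "servo_tool", "kwargs": {
  "slide": [
    [0, 0, -0.02],
    [0, 0, -0.04],
    [0, 0, -0.06],
    [0, 0, -0.065],
    [0, 0, -0.065]
  ],
  "spin": [-4.5, -9, -13.5, -18, -22.4],
  "grip": [1, 1, 1, 1, 1]
}}

```text
time_s: 10.9
tcp_pos: [0.4082, 0.3363, 0.2538]
ee_rot: [[1.0, 0.002, 0.003], [0.002, -1.0, 0.004], [0.003, -0.004, -1.0]]
wrist_force: [0.5, -0.7, -0.7]
gripper_width: 0.242
gripper_force: 30.0
```

```bash
python3 - <<'E'
from h import *
s=sense(); print(s["tcp_pos"],s["gripper_width"],s["wrist_force"])
p=s["tcp_pos"]
for n in("side","top"):
    c=capture(n)
    for th in("plug_hex","plug_tip"):
        print(n,th,[(np.round(np.array(q["point"])-p,4),round(q["conf"],2)) for q in tip_of(th,n)[:2]])
    if n=="side":
        u,v=px(c,p-[0,0,.017]); print(u,v)
        cv2.imwrite("pics/grip.png",cv2.resize(c["pixels"][v-45:v+45,u-60:u+60],None,fx=6,fy=6,interpolation=cv2.INTER_CUBIC))
E
```

```text
[0.40817621 0.33630653 0.25384328] 0.2420076673655063 [ 0.54634112 -0.74672527 -0.67806795]
side plug_hex [(array([ 0.0242, -0.4716, -0.1725]), 0.66), (array([-0.0013,  0.006 , -0.0149]), 0.55)]
side plug_tip [(array([-0.0319,  0.0041, -0.016 ]), 0.49)]
375 222
top plug_hex []
top plug_tip []
```

View pics/grip.png

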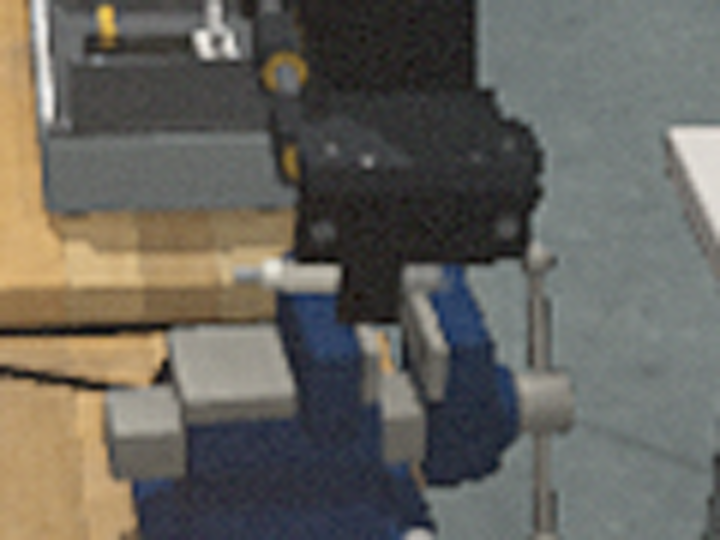

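The plug is held level, with its terminal at crop px (240, 273), its electrode end at (450, 277) and the hexagon between the fingers. Next I carry it to the cradle.

>>> {"fn": "servo_tool", "kwargs": {
  "slide": [
    [0.002, 0.03, 0],
    [0.004, 0.07, 0],
    [0.006, 0.11, 0],
    [0.008, 0.15, 0],
    [0.01, 0.19, 0]
  ],
  "spin": [0, 0, 0, 0, 0],
  "grip": [1, 1, 1, 1, 1]
}}

```text
time_s: 11.62
tcp_pos: [0.4166, 0.1438, 0.2512]
ee_rot: [[1.0, -0.002, -0.0], [-0.002, -1.0, -0.0], [-0.0, 0.0, -1.0]]
wrist_force: [0.7, 0.1, -0.9]
gripper_width: 0.242
gripper_force: 30.0
```

>>> {"fn": "servo_tool", "kwargs": {
  "slide": [
    [0.002, 0.04, 0],
    [0.004, 0.08, 0],
    [0.006, 0.12, 0],
    [0.008, 0.16, 0],
    [0.01, 0.19, 0]
  ],
  "spin": [0, 0, 0, 0, 0],
  "grip": [1, 1, 1, 1, 1]
}}

```text
time_s: 12.03
tcp_pos: [0.426, -0.047, 0.2515]
ee_rot: [[1.0, -0.004, -0.0], [-0.004, -1.0, -0.0], [-0.0, 0.0, -1.0]]
wrist_force: [1.2, -0.1, -0.6]
gripper_width: 0.246
gripper_force: 30.0
```

>>> {"fn": "servo_tool", "kwargs": {
  "slide": [
    [0.002, 0.035, 0],
    [0.003, 0.065, 0.01],
    [0.003, 0.085, 0.03],
    [0.003, 0.095, 0.06],
    [0.003, 0.096, 0.09]
  ],
  "spin": [0, 0, 0, 0, 0],
  "grip": [1, 1, 1, 1, 1]
}}

```text
time_s: 12.45
tcp_pos: [0.4298, -0.1424, 0.1609]
ee_rot: [[1.0, -0.006, 0.002], [-0.006, -1.0, -0.0], [0.002, 0.0, -1.0]]
wrist_force: [1.1, 0.7, -0.9]
gripper_width: 0.245
gripper_force: 30.0
```

>>> {"fn": "servo_tool", "kwargs": {
  "slide": [
    [0, 0, 0.015],
    [0, 0, 0.025],
    [0, 0, 0.03],
    [0, 0, 0.03],
    [0, 0, 0.03]
  ],
  "spin": [0, 0, 0, 0, 0],
  "grip": [1, 1, 1, 1, 1]
}}

```text
time_s: 12.87
tcp_pos: [0.4299, -0.1405, 0.1318]
ee_rot: [[1.0, -0.002, 0.0], [-0.002, -1.0, -0.0], [0.0, 0.0, -1.0]]
wrist_force: [0.2, -0.3, -0.6]
gripper_width: 0.244
gripper_force: 30.0
```

>>> {"fn": "servo_tool", "kwargs": {
  "slide": [
    [0.001, 0, 0.01],
    [0.001, 0, 0.02],
    [0.001, 0, 0.025],
    [0.001, 0, 0.027],
    [0.001, 0, 0.027]
  ],
  "spin": [0, 0, 0, 0, 0],
  "grip": [1, 1, 1, 1, 1]
}}

```text
time_s: 13.28
tcp_pos: [0.4307, -0.1405, 0.1048]
ee_rot: [[1.0, -0.002, 0.0], [-0.002, -1.0, -0.0], [0.0, 0.0, -1.0]]
wrist_force: [-0.3, 0.3, 1.1]
gripper_width: 0.246
gripper_force: 30.0
```

```bash
python3 - <<'E'
from h import *
s=sense(); p=s["tcp_pos"]; print(p,s["wrist_force"])
for n in("side","top"):
    c=capture(n)
    for th in("plug_hex","plug_tip","cradle"):
        print(n,th,[(np.round(q["point"],4),round(q["conf"],2)) for q in tip_of(th,n)[:2]])
    if n=="side":
        cv2.imwrite("pics/place.png",cv2.resize(c["pixels"][140:220,300:385],None,fx=7,fy=7,interpolation=cv2.INTER_CUBIC))
E
```

```text
[ 0.43072849 -0.14046924  0.10481996] [-0.34238238  0.27006572  1.14859555]
side plug_hex [(array([ 0.4275, -0.1387,  0.0884]), 0.58), (array([0.6481, 0.4692, 0.0012]), 0.32)]
side plug_tip [(array([ 0.3978, -0.1387,  0.0883]), 0.54), (array([ 0.4307, -0.1376,  0.0929]), 0.46)]
side cradle [(array([0.6054, 0.4   , 0.0036]), 0.73), (array([ 0.4308, -0.1394,  0.0812]), 0.62)]
top plug_hex []
top plug_tip []
top cradle [(array([ 0.4345, -0.1411,  0.0798]), 0.9)]
```

View pics/place.png

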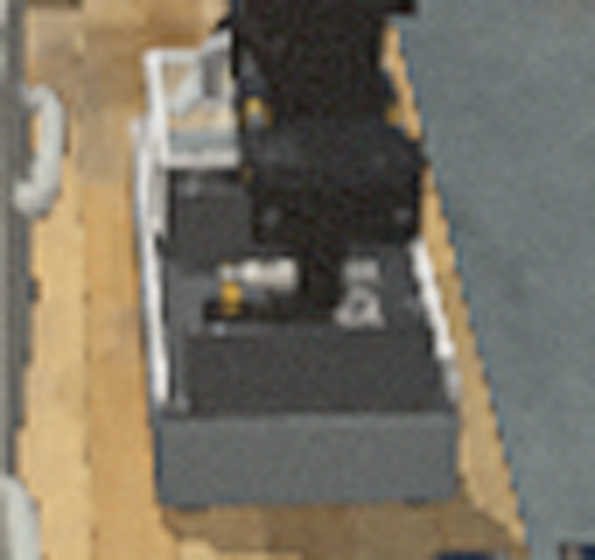

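The plug sits level just above both forks, terminal over the brass at crop px (232, 275) and threads over the steel at (360, 275). Now I lower it.

>>> {"fn": "servo_tool", "kwargs": {
  "slide": [
    [0, 0, 0.001],
    [0, 0, 0.002],
    [0, 0, 0.003],
    [0, 0, 0.004],
    [0, 0, 0.004]
  ],
  "spin": [0, 0, 0, 0, 0],
  "grip": [1, 1, 1, 1, 1]
}}

```text
time_s: 14.1
tcp_pos: [0.4312, -0.1401, 0.1017]
ee_rot: [[1.0, -0.002, 0.001], [-0.002, -1.0, 0.0], [0.001, -0.0, -1.0]]
wrist_force: [-2.7, 4.8, 9.9]
gripper_width: 0.244
gripper_force: 30.0
```

>>> {"fn": "servo_tool", "kwargs": {
  "slide": [
    [0, 0, 0],
    [0, 0, 0],
    [0, 0, 0],
    [0, 0, 0],
    [0, 0, 0]
  ],
  "spin": [0, 0, 0, 0, 0],
  "grip": [0.72, 0.7, 0.65, 0.6, 0.5]
}}

```text
time_s: 14.52
tcp_pos: [0.4302, -0.1407, 0.1003]
ee_rot: [[1.0, -0.002, -0.001], [-0.002, -1.0, -0.0], [-0.001, 0.0, -1.0]]
wrist_force: [1.2, -0.9, -0.6]
gripper_width: 0.404
gripper_force: 0.0
```

>>> {"fn": "servo_tool", "kwargs": {
  "slide": [
    [0, 0, -0.01],
    [0, 0, -0.03],
    [0, 0, -0.06],
    [0, 0.02, -0.1],
    [0, 0.06, -0.11]
  ],
  "spin": [0, 0, 0, 0, 0],
  "grip": [0.4, 0.4, 0.4, 0.4, 0.4]
}}

```text
time_s: 14.93
tcp_pos: [0.4328, -0.1986, 0.2153]
ee_rot: [[1.0, 0.004, 0.009], [0.004, -1.0, -0.002], [0.009, 0.002, -1.0]]
wrist_force: [1.8, 1.1, 0.4]
gripper_width: 0.596
gripper_force: 0.0
```

>>> {"fn": "servo_tool", "kwargs": {
  "slide": [
    [0, 0.03, 0],
    [0, 0.06, 0],
    [0, 0.08, 0],
    [0, 0.09, 0],
    [0, 0.09, 0]
  ],
  "spin": [0, 0, 0, 0, 0],
  "grip": [0.4, 0.4, 0.4, 0.4, 0.4]
}}

```text
time_s: 15.35
tcp_pos: [0.4298, -0.2906, 0.2094]
ee_rot: [[1.0, -0.005, -0.001], [-0.005, -1.0, 0.0], [-0.001, -0.0, -1.0]]
wrist_force: [0.4, -0.2, 0.6]
gripper_width: 0.601
gripper_force: 0.0
```

```bash
python3 - <<'E'
from h import *
s=sense(); p=s["tcp_pos"]; print(p,s["gripper_width"])
for n in("side","top"):
    c=capture(n)
    for th in("plug_hex","plug_tip","guard_handle"):
        print(n,th,[(np.round(q["point"],4),round(q["conf"],2)) for q in tip_of(th,n)[:2]])
    if n=="side": a=cv2.resize(c["pixels"][150:215,300:385],None,fx=7,fy=7,interpolation=cv2.INTER_CUBIC)[:,:400+150]
    else: b=cv2.resize(c["pixels"][212:270,338:400],None,fx=5,fy=5,interpolation=cv2.INTER_CUBIC)[:145*2]
d=c["depth"]; v,u=np.mgrid[0:400,0:640]
X=np.stack([(u-c["cx"])/c["fx"]*d,(v-c["cy"])/c["fy"]*d,d],-1); W=(X-c["t"])@c["R"]
m=(W[...,2]>.075)&(W[...,2]<.11)&(abs(W[...,1]+.14)<.012)&(W[...,0]>.38)&(W[...,0]<.5)
for x0 in np.arange(.385,.49,.004):
    q=W[m&(abs(W[...,0]-x0)<.003)]
    if len(q): print(round(x0,3),q[:,2].max().round(4),q[q[:,2]>q[:,2].max()-.006][:,1].mean().round(4),len(q))
im=np.zeros((590,555,3),np.uint8); im[:290,:310]=b; im[290:590,:550]=a[100:400]; cv2.imwrite("pics/placed.png",im)
E
```

```text
[ 0.42977905 -0.2905662   0.20940654] 0.6011000016685324
side plug_hex [(array([ 0.4319, -0.1317,  0.0857]), 0.46)]
side plug_tip [(array([ 0.4023, -0.1355,  0.0841]), 0.64), (array([ 0.4442, -0.2958,  0.0839]), 0.39)]
side guard_handle [(array([ 0.4455, -0.2903,  0.1405]), 0.63), (array([ 0.4908,  0.07  , -0.0035]), 0.47)]
top plug_hex []
top plug_tip []
top guard_handle [(array([ 0.4385, -0.2866,  0.1361]), 0.83)]
0.465 0.0868 -0.1304 2
0.469 0.0897 -0.1302 2
0.473 0.0828 -0.1324 2
0.481 0.0752 -0.129 1
```

View pics/placed.png

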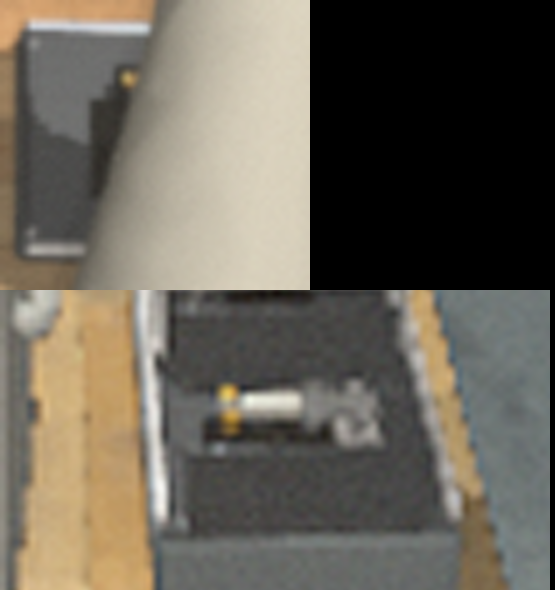

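The side crop shows the plug lying level in both forks, terminal in the brass at px (230, 405) and threads in the steel at (355, 415). The guard comes next.

>>> {"fn": "servo_tool", "kwargs": {
  "slide": [
    [0.005, -0.002, 0.01],
    [0.01, -0.003, 0.03],
    [0.01, -0.003, 0.05],
    [0.01, -0.003, 0.06],
    [0.01, -0.003, 0.063]
  ],
  "spin": [0, 0, 0, 0, 0],
  "grip": [0.4, 0.4, 0.4, 0.4, 0.5]
}}

```text
time_s: 16.17
tcp_pos: [0.4391, -0.2852, 0.1446]
ee_rot: [[1.0, -0.002, -0.005], [-0.002, -1.0, 0.002], [-0.005, -0.002, -1.0]]
wrist_force: [-0.2, 1.3, -1.2]
gripper_width: 0.576
gripper_force: 0.0
```

>>> {"fn": "servo_tool", "kwargs": {
  "slide": [
    [0, 0, 0],
    [0, 0, 0],
    [0, 0, 0],
    [0, 0, 0],
    [0, 0, 0]
  ],
  "spin": [0, 0, 0, 0, 0],
  "grip": [0.7, 0.9, 1, 1, 1]
}}

```text
time_s: 16.58
tcp_pos: [0.4406, -0.2862, 0.1479]
ee_rot: [[1.0, -0.002, 0.002], [-0.002, -1.0, -0.001], [0.002, 0.001, -1.0]]
wrist_force: [0.3, 0.1, -0.3]
gripper_width: 0.231
gripper_force: 0.0
```

>>> {"fn": "servo_tool", "kwargs": {
  "slide": [
    [0, 0, 0],
    [0, 0, 0],
    [0, 0, 0],
    [0, 0, 0],
    [0, 0, 0]
  ],
  "spin": [0, 0, 0, 0, 0],
  "grip": [1, 1, 1, 1, 1]
}}

```text
time_s: 17.0
tcp_pos: [0.4404, -0.2864, 0.1477]
ee_rot: [[1.0, -0.002, 0.001], [-0.002, -1.0, -0.001], [0.001, 0.001, -1.0]]
wrist_force: [-0.6, -1.7, 3.9]
gripper_width: 0.129
gripper_force: 30.0
```

>>> {"fn": "servo_tool", "kwargs": {
  "slide": [
    [0, -0.012, 0],
    [0, -0.026, 0],
    [0, -0.042, 0],
    [-0.001, -0.058, 0],
    [-0.001, -0.075, 0]
  ],
  "spin": [0, 0, 0, 0, 0],
  "grip": [1, 1, 1, 1, 1]
}}

```text
time_s: 17.42
tcp_pos: [0.4399, -0.2108, 0.1477]
ee_rot: [[1.0, -0.002, 0.002], [-0.002, -1.0, -0.001], [0.002, 0.001, -1.0]]
wrist_force: [0.3, -3.4, 3.3]
gripper_width: 0.123
gripper_force: 30.0
```

>>> {"fn": "servo_tool", "kwargs": {
  "slide": [
    [0, -0.017, 0],
    [0, -0.034, 0],
    [0, -0.05, 0],
    [0, -0.062, 0],
    [0, -0.07, 0]
  ],
  "spin": [0, 0, 0, 0, 0],
  "grip": [1, 1, 1, 1, 1]
}}

```text
time_s: 17.83
tcp_pos: [0.4395, -0.1401, 0.1477]
ee_rot: [[1.0, -0.001, 0.0], [-0.001, -1.0, -0.001], [0.0, 0.001, -1.0]]
wrist_force: [-1.5, -2.0, 5.8]
gripper_width: 0.124
gripper_force: 30.0
```

>>> {"fn": "servo_tool", "kwargs": {
  "slide": [
    [0, -0.001, 0],
    [0, -0.002, 0],
    [0, -0.003, 0],
    [0, -0.004, 0],
    [0, -0.004, 0]
  ],
  "spin": [0, 0, 0, 0, 0],
  "grip": [1, 1, 1, 1, 1]
}}

```text
time_s: 18.25
tcp_pos: [0.4395, -0.1381, 0.1476]
ee_rot: [[1.0, -0.001, -0.0], [-0.001, -1.0, -0.002], [-0.0, 0.002, -1.0]]
wrist_force: [-1.1, -6.8, 5.5]
gripper_width: 0.129
gripper_force: 30.0
```

>>> {"fn": "servo_tool", "kwargs": {
  "slide": [
    [0, -0.001, 0],
    [0, -0.002, 0],
    [0, -0.003, 0],
    [0, -0.003, 0],
    [0, -0.003, 0]
  ],
  "spin": [0, 0, 0, 0, 0],
  "grip": [1, 1, 1, 1, 1]
}}

```text
time_s: 18.67
tcp_pos: [0.4395, -0.1377, 0.1477]
ee_rot: [[1.0, -0.001, -0.001], [-0.001, -1.0, -0.007], [-0.001, 0.007, -1.0]]
wrist_force: [2.0, -21.8, 0.7]
gripper_width: 0.125
gripper_force: 30.0
```

>>> {"fn": "servo_tool", "kwargs": {
  "slide": [
    [0, 0, 0],
    [0, 0, 0],
    [0, 0, 0],
    [0, 0, 0],
    [0, 0, 0]
  ],
  "spin": [0, 0, 0, 0, 0],
  "grip": [0.7, 0.6, 0.5, 0.5, 0.5]
}}

```text
time_s: 19.08
tcp_pos: [0.4392, -0.1336, 0.1467]
ee_rot: [[1.0, -0.002, -0.001], [-0.002, -1.0, 0.001], [-0.001, -0.001, -1.0]]
wrist_force: [1.0, -0.8, -0.1]
gripper_width: 0.419
gripper_force: 0.0
```

>>> {"fn": "servo_tool", "kwargs": {
  "slide": [
    [0, 0, -0.02],
    [0, 0, -0.05],
    [0, -0.01, -0.09],
    [0, -0.03, -0.1],
    [0, -0.07, -0.1]
  ],
  "spin": [0, 0, -5, -10, -15],
  "grip": [0.5, 0.5, 0.5, 0.5, 0.5]
}}

```text
time_s: 19.5
tcp_pos: [0.4417, -0.0642, 0.2507]
ee_rot: [[0.966, 0.258, 0.008], [0.258, -0.966, 0.001], [0.008, 0.001, -1.0]]
wrist_force: [1.5, 1.0, -0.3]
gripper_width: 0.496
gripper_force: 0.0
```

```bash
python3 - <<'E'
from h import *
s=sense(); p=s["tcp_pos"]; print(p,s["gripper_width"],s["time_s"])
c=capture("top"); d=c["depth"]; v,u=np.mgrid[0:400,0:640]
X=np.stack([(u-c["cx"])/c["fx"]*d,(v-c["cy"])/c["fy"]*d,d],-1); W2=(X-c["t"])@c["R"]
for W in(np.load("W.npy"),W2):
    m=(W[...,2]>.088)&(W[...,2]<.11)&(abs(W[...,1]+.29)<.045)&(abs(W[...,0]-.44)<.045)
    if m.sum()>10: print("dial",m.sum(),cv2.minAreaRect(W[m][:,:2].astype(np.float32)),W[m].mean(0))
    m=(abs(W[...,2]-.11)<.006)&(W[...,1]>-.23)&(W[...,1]<-.05)&(abs(W[...,0]-.44)<.07)
    if m.sum()>10: print("guard",m.sum(),W[m][:,1].min(),W[m][:,1].max())
for n in("top","side"):
    if n=="side": c=capture(n)
    for th in("guard_handle","dial_grip"): print(n,th,[(np.round(q["point"],4),round(q["conf"],2)) for q in tip_of(th,n)[:1]])
    if n=="top": a=cv2.resize(c["pixels"][210:270,338:448],None,fx=5,fy=5,interpolation=cv2.INTER_CUBIC)
    else: b=cv2.resize(c["pixels"][155:215,300:380],None,fx=4.8,fy=4.8,interpolation=cv2.INTER_CUBIC)
im=np.zeros((590,550,3),np.uint8); im[:300]=a; im[300:588,:384]=b; cv2.imwrite("pics/shut.png",im)
E
```

```text
[ 0.44172275 -0.06421127  0.25069829] 0.4962089545779005 19.5
dial 97 ((0.4396439492702484, -0.29127150774002075), (0.05365000665187836, 0.01459958590567112), 40.17704772949219) [ 0.43971435 -0.29095959  0.09443591]
guard 1911 -0.21110910976218494 -0.06787371092095495
dial 97 ((0.44004565477371216, -0.29195743799209595), (0.05431115999817848, 0.014871504157781601), 39.47594451904297) [ 0.43914664 -0.29144753  0.09475962]
guard 1067 -0.20764345521403435 -0.073422717983105
top guard_handle [(array([ 0.4399, -0.1345,  0.1401]), 0.95)]
top dial_grip [(array([ 0.4367, -0.2876,  0.0814]), 0.55)]
side guard_handle [(array([ 0.4424, -0.1388,  0.1384]), 0.87)]
side dial_grip [(array([ 0.4416, -0.2957,  0.0862]), 0.55)]
```

View pics/shut.png

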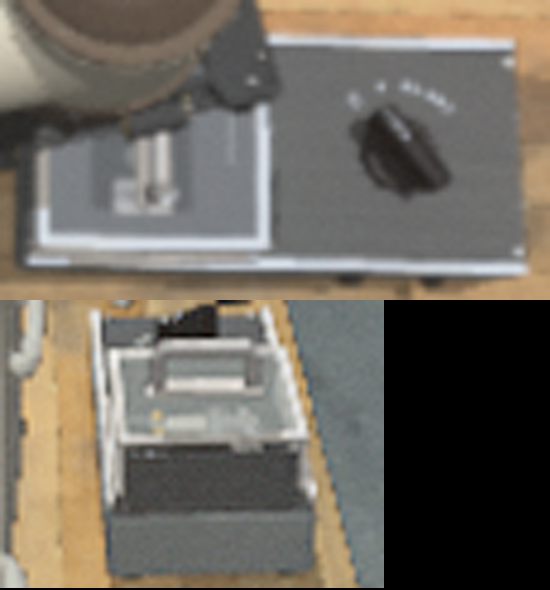

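The guard is shut, and the plug shows under the clear top at crop px (200, 420). The dial is off, with the bar at 39–40° and centred at (0.4397, -0.2912). I move over it next.

>>> {"fn": "servo_tool", "kwargs": {
  "slide": [
    [-0.009, 0.034, 0],
    [-0.018, 0.068, 0],
    [-0.028, 0.102, 0],
    [-0.037, 0.136, 0],
    [-0.046, 0.17, 0]
  ],
  "spin": [-5, -10, -15, -20, -24],
  "grip": [0.5, 0.5, 0.5, 0.5, 0.5]
}}

```text
time_s: 20.22
tcp_pos: [0.438, -0.2428, 0.2466]
ee_rot: [[0.777, 0.629, -0.001], [0.629, -0.777, 0.0], [-0.001, -0.001, -1.0]]
wrist_force: [0.3, 0.8, 0.5]
gripper_width: 0.502
gripper_force: 0.0
```

>>> {"fn": "servo_tool", "kwargs": {
  "slide": [
    [0, 0, 0.01],
    [0, 0, 0.03],
    [0, 0, 0.05],
    [0, 0, 0.06],
    [0, 0, 0.06]
  ],
  "spin": [0, 0, 0, 0, 0],
  "grip": [0.5, 0.5, 0.5, 0.5, 0.5]
}}

```text
time_s: 20.63
tcp_pos: [0.4368, -0.2404, 0.1842]
ee_rot: [[0.78, 0.626, -0.006], [0.626, -0.78, 0.002], [-0.004, -0.005, -1.0]]
wrist_force: [-0.1, 0.5, -0.6]
gripper_width: 0.499
gripper_force: 0.0
```

```bash
python3 - <<'E'
from h import *
s=sense(); R=s["ee_rot"]; print(s["tcp_pos"],np.degrees(np.arctan2(R[1,0],R[0,0])),(R.T@(np.array([.4397,-.2912,.095])-s["tcp_pos"])).round(4),s["joints"])
E
```

```text
[ 0.436783   -0.24039824  0.18422972] 38.743914223521365 [-0.0292  0.0419  0.0891] [-1.01531157e+01  1.33557056e+01 -2.20616486e+01 -4.03093373e-02
 -5.49594446e+01  1.38919688e+02]
```

>>> {"fn": "servo_tool", "kwargs": {
  "slide": [
    [-0.012, 0.017, 0],
    [-0.022, 0.032, 0.01],
    [-0.029, 0.042, 0.03],
    [-0.029, 0.042, 0.045],
    [-0.029, 0.042, 0.05]
  ],
  "spin": [0, 0, 0, 0, 0],
  "grip": [0.5, 0.5, 0.5, 0.5, 0.5]
}}

```text
time_s: 21.05
tcp_pos: [0.4418, -0.2914, 0.1356]
ee_rot: [[0.78, 0.626, -0.003], [0.626, -0.78, 0.001], [-0.001, -0.003, -1.0]]
wrist_force: [0.2, 0.1, -1.0]
gripper_width: 0.501
gripper_force: 0.0
```

>>> {"fn": "servo_tool", "kwargs": {
  "slide": [
    [0, 0, 0.01],
    [0, 0, 0.02],
    [0, 0, 0.03],
    [0, 0, 0.035],
    [0, 0, 0.037]
  ],
  "spin": [0, 0, 0, 0, 0],
  "grip": [0.5, 0.5, 0.5, 0.5, 0.5]
}}

```text
time_s: 21.47
tcp_pos: [0.4423, -0.2906, 0.0992]
ee_rot: [[0.778, 0.628, -0.001], [0.628, -0.778, 0.0], [-0.001, -0.001, -1.0]]
wrist_force: [-0.4, -1.3, 0.2]
gripper_width: 0.496
gripper_force: 0.0
```

>>> {"fn": "servo_tool", "kwargs": {
  "slide": [
    [0, 0, 0],
    [0, 0, 0],
    [0, 0, 0],
    [0, 0, 0],
    [0, 0, 0]
  ],
  "spin": [0, 0, 0, 0, 0],
  "grip": [0.5, 0.5, 0.5, 0.5, 0.5]
}}

```text
time_s: 21.88
tcp_pos: [0.4429, -0.2911, 0.1005]
ee_rot: [[0.778, 0.628, 0.001], [0.628, -0.778, -0.0], [0.0, 0.001, -1.0]]
wrist_force: [0.4, -0.4, 0.1]
gripper_width: 0.501
gripper_force: 0.0
```

```bash
python3 - <<'E'
from h import *
s=sense(); R=s["ee_rot"]; print(s["tcp_pos"],np.degrees(np.arctan2(R[1,0],R[0,0])),(R.T@(np.array([.4397,-.2912,.095])-s["tcp_pos"])).round(4),s["wrist_force"])
E
```

```text
[ 0.44288185 -0.29108353  0.10050336] 38.88351770441457 [-0.0026 -0.0019  0.0055] [ 0.35185435 -0.4010308   0.11714276]
```

Correct the centring, then close.

>>> {"fn": "servo_tool", "kwargs": {
  "slide": [
    [-0.0025, -0.002, 0.002],
    [-0.0025, -0.002, 0.004],
    [-0.0025, -0.002, 0.005],
    [-0.0025, -0.002, 0.005],
    [-0.0025, -0.002, 0.005]
  ],
  "spin": [0, 0, 0, 0, 0],
  "grip": [0.5, 0.5, 0.6, 0.8, 1]
}}

```text
time_s: 22.3
tcp_pos: [0.4394, -0.2911, 0.095]
ee_rot: [[0.778, 0.628, -0.0], [0.628, -0.778, 0.0], [-0.0, -0.0, -1.0]]
wrist_force: [-0.8, 0.4, 0.6]
gripper_width: 0.35
gripper_force: 0.0
```

>>> {"fn": "servo_tool", "kwargs": {
  "slide": [
    [0, 0, 0],
    [0, 0, 0],
    [0, 0, 0],
    [0, 0, 0],
    [0, 0, 0]
  ],
  "spin": [0, 0, 0, 0, 0],
  "grip": [1, 1, 1, 1, 1]
}}

```text
time_s: 22.72
tcp_pos: [0.4402, -0.2917, 0.0953]
ee_rot: [[0.778, 0.628, 0.002], [0.628, -0.778, -0.001], [0.001, 0.002, -1.0]]
wrist_force: [1.9, -4.3, -3.2]
gripper_width: 0.16
gripper_force: 30.0
```

>>> {"fn": "servo_tool", "kwargs": {
  "slide": [
    [0, 0, 0],
    [0, 0, 0],
    [0, 0, 0],
    [0, 0, 0],
    [0, 0, 0]
  ],
  "spin": [4, 9, 14, 19, 24],
  "grip": [1, 1, 1, 1, 1]
}}

```text
time_s: 23.13
tcp_pos: [0.4401, -0.2914, 0.0952]
ee_rot: [[0.968, 0.253, 0.001], [0.253, -0.968, -0.001], [0.001, 0.001, -1.0]]
wrist_force: [0.9, -2.6, -1.2]
gripper_width: 0.155
gripper_force: 30.0
```

>>> {"fn": "servo_tool", "kwargs": {
  "slide": [
    [0, 0, 0],
    [0, 0, 0],
    [0, 0, 0],
    [0, 0, 0],
    [0, 0, 0]
  ],
  "spin": [5, 10, 15, 20, 25],
  "grip": [1, 1, 1, 1, 1]
}}

```text
time_s: 23.55
tcp_pos: [0.44, -0.2911, 0.0953]
ee_rot: [[0.984, -0.18, 0.001], [-0.18, -0.984, -0.0], [0.001, -0.0, -1.0]]
wrist_force: [2.0, -1.1, -1.7]
gripper_width: 0.162
gripper_force: 30.0
```

>>> {"fn": "servo_tool", "kwargs": {
  "slide": [
    [0, 0, 0],
    [0, 0, 0],
    [0, 0, 0],
    [0, 0, 0],
    [0, 0, 0]
  ],
  "spin": [5, 10, 15, 20, 24],
  "grip": [1, 1, 1, 1, 1]
}}

```text
time_s: 23.97
tcp_pos: [0.4402, -0.2907, 0.0953]
ee_rot: [[0.826, -0.563, 0.001], [-0.563, -0.826, 0.0], [0.001, -0.001, -1.0]]
wrist_force: [2.1, 1.1, -1.0]
gripper_width: 0.158
gripper_force: 30.0
```

```bash
python3 - <<'E'
from h import *
s=sense(); R=s["ee_rot"]; print(s["tcp_pos"],np.degrees(np.arctan2(R[1,0],R[0,0])),s["wrist_force"],s["moment"],s["gripper_width"])
E
```

```text
[ 0.44017319 -0.29070485  0.09526218] -34.29698209370141 [ 2.14343298  1.0572183  -0.980851  ] [ 0.10244285 -0.66792966  0.25692943] 0.15803914294521723
```

>>> {"fn": "servo_tool", "kwargs": {
  "slide": [
    [0, 0, 0],
    [0, 0, 0],
    [0, 0, 0],
    [0, 0, 0],
    [0, 0, 0]
  ],
  "spin": [2, 4, 6, 7, 7],
  "grip": [1, 1, 1, 1, 1]
}}

```text
time_s: 24.38
tcp_pos: [0.4401, -0.2907, 0.0953]
ee_rot: [[0.755, -0.656, 0.001], [-0.656, -0.755, -0.0], [0.001, -0.001, -1.0]]
wrist_force: [3.2, 1.8, -1.0]
gripper_width: 0.163
gripper_force: 30.0
```

```bash
python3 - <<'E'
from h import *
s=sense(); R=s["ee_rot"]; print(s["tcp_pos"],np.degrees(np.arctan2(R[1,0],R[0,0])),s["wrist_force"],s["moment"],s["gripper_width"])
E
```

```text
[ 0.44011745 -0.29067272  0.09529274] -41.00086351084504 [ 3.21106313  1.79595495 -0.97424927] [ 0.59613747 -0.78443243  0.71935789] 0.16327620494739134
```

>>> {"fn": "servo_tool", "kwargs": {
  "slide": [
    [0, 0, 0],
    [0, 0, 0],
    [0, 0, 0],
    [0, 0, 0],
    [0, 0, 0]
  ],
  "spin": [0, 0, 0, 0, 0],
  "grip": [1, 1, 1, 1, 1]
}}

```text
time_s: 24.8
tcp_pos: [0.4401, -0.2907, 0.0953]
ee_rot: [[0.754, -0.657, 0.001], [-0.657, -0.754, 0.0], [0.001, -0.001, -1.0]]
wrist_force: [4.4, 3.5, 0.3]
gripper_width: 0.162
gripper_force: 30.0
```

```bash
python3 - <<'E'
from h import *
s=sense(); R=s["ee_rot"]; print(np.degrees(np.arctan2(R[1,0],R[0,0])),s["wrist_force"],s["moment"],s["gripper_width"])
a=capture("side")["pixels"][145:220,295:385]; print([np.round(q["point"],4) for q in tip_of("guard_handle","side")[:1]])
b=capture("top")["pixels"][205:275,335:450]
im=np.zeros((600,700,3),np.uint8); im[:300,:360]=cv2.resize(a,(360,300)); im[300:,:493]=cv2.resize(b,(493,300)); cv2.imwrite("pics/end.png",im)
E
```

```text
-41.07202358119151 [4.44725421 3.45132602 0.34526813] [ 1.27870672 -1.11495673  0.7606349 ] 0.16197503135712335
[array([ 0.4458, -0.1401,  0.1379])]
```

View pics/end.png

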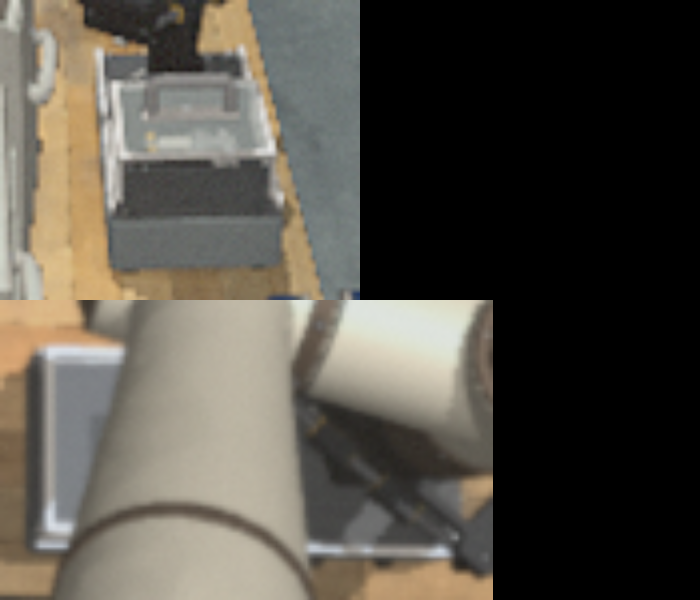

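The picture shows the guard shut (frame at px 110–275, 80–160) with the plug under it at (190, 140), and the gripper holding the dial. The moment holds steady at 0.76 N m, above what the spring alone gives, so the dial is against its stop. I hand it in.

```bash
python3 -c "
from station import *
print(finish_job())"
```

```text
the job is handed in; nothing more can be done
None
```

I handed the job in at about 25 s: the plug lies in the forks with its terminal in the brass one, the guard is fully shut over it, and the gripper is still holding the dial against its third-position stop; I got no verdict back.

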